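Press a bush home on the lever press

TASK

A brass bush stands half-started in a jig block on the lever press's sliding nest. With a fingertip, push the nest fully in to its stop under the ram, then push the red ball lever down until the bush's collar sits down on the block, without forcing it harder once it is seated; keep your finger on the ball and let the spring-loaded lever come all the way back up under it, never snapping back. Only push, gripping nothing, and leave the other things lying about alone.

Things in the scene. Friction and masses are not known exactly. Their poses are not given: they have to be found in the camera images.
- lever_press: dark green lever press fixed to the bench, 255 x 119 x 316 mm. Origin: bench level below the ram; x to the back of the press, y to its left (the nest slides out there), z up. Place and yaw vary. The head spans x -25..124, y -14..32 mm and reaches z = 245 mm; the ram's axis is at x 2.5, y 9.5 mm, its 26 mm square foot at z = 88 mm with the lever up.
- lever_press_lever (a joint): lever angle about a level axis along the press's y: 0 = fully up (its return spring takes it there), grows as the ball is pushed forward and down, to 1.22 at most. It drives the ram down 26.2 mm per rad: the foot meets the bush at about 0.35 to 0.42 rad and has it seated at about 0.73 rad. At the ball the spring alone pushes up with about 3 to 5 N, pressing the bush takes about 9 to 12 N.
- lever_ball (a point): centre of the red ball (33 mm diameter) on the lever's end. Lever up: 131 mm in front of (press -x) and 94.5 mm above lever_pivot, z = 299 mm. It swings on a 161.5 mm radius: at 0.73 rad it is 161 mm in front of and 17 mm below the pivot. Push it from above along this arc.
- lever_pivot (a point): point on the lever's hinge axis, in the plane in which the ball swings, 204.5 mm above the press's origin.
- shuttle (a joint): how far the sliding nest is drawn out along the press's +y: 0 = home against its end stop with the bush under the ram, 0.075 m = fully out. Starts 45 to 70 mm out. Slides with about 2.5 N of friction and stays where it is left.
- push_plate (a point): centre of the outer face of the black rubber pad on the nest's upright steel push plate; the face looks to the press's +y, the nest is pushed in along -y. Plate 48 mm wide (x), from z = 43 to 99 mm; pad 40 x 34 mm, point at z = 79 mm. The slide bed below it reaches z = 56 mm.
- bush (a joint): how far the brass bush has been pressed into the block: 0 = collar 10 mm above the block, 0.010 m = collar seated on the block. Starts between 0 and 2 mm. It needs about 45 N from the ram to move and stays where it is left.
- bush_head (a point): centre of the top of the bush's collar (20 mm diameter, 4 mm thick), on the aluminium jig block (40 x 46 x 14 mm) that is clamped in the nest; z = 79 mm when not started, 69 mm when seated.
- go_gauge: plug gauge, 100 x 18 x 16 mm, lying loose; bystander. Origin at its underside.
- glue_bottle: small glue bottle with a red tip, 31 mm diameter, 107 mm tall, standing loose; bystander. Origin at its underside.
- screwdriver: screwdriver with a yellow handle, 195 mm long, lying loose; bystander. Origin at its underside.
- pack_07: flat blue battery pack, 116 x 52 x 9 mm with its lead, lying loose; bystander. Origin at its underside.

How it is judged:
By the outcome, as a careful person would: the job done as asked, in the order asked, and still so for the second after the job is handed in, with the robot touching nothing.
It also fails if it takes over 64 s, if anything falls off the work surface, if the arm or the gripper's body presses on something with over 40 N, if the wrist force passes 120 N, or if a joint passes its speed limit or range.

ROBOT

A 7-joint arm with a two-finger parallel gripper is mounted at the origin on a cart in front of the work surface, level with it; the furniture and walls round the work are solid. World frame = base frame: x ahead of the robot, y to its left, z up, the work surface at z = 0. Lengths are in m, angles in rad, forces in N, time in s.
With the tool pointing down it reaches from about 0.35 to 0.9 m from the base axis. Payload 19.9 kg.
Tool frame: the origin (TCP) lies midway between the tips of the shut fingers; the grasp point (between the pads) lies 19 mm behind it; z points along the fingers, y is the line along which they close (so a half turn about z gives the same grasp; the last joint's range is limited). The gripper opens to 85 mm and grips with 20 to 120 N. Pads are 22 mm wide; open, the fingers measure 114 mm over their backs; the gripper's body (76 mm by 85 mm) begins 54 mm behind the grasp point. The pads swing forward as they close: fully open they stand 13 mm farther back than shut.
Start: joints at [-1.236, 0.417, -0.01, 1.614, 0.005, 1.111, -0.053], TCP at [0.229, 0.581, 0.204] pointing down, gripper open.
Joint ranges: [-2.81, 2.81], [-0.39, 2.02], [-1.27, 1.25], [0.06, 2.57], [-1.19, 4.33], [0.19, 2], [-2.82, 2.82]. Speed limits (rad/s): [1.89, 1.89, 2.39, 2.39, 3.01, 3.01, 3.01].

INTERFACE

Orientations are given as a unit quaternion [w, x, y, z].
In Python, from workcell import robot gives the robot as it stands. The module is installed in compiled form; this text tells all that it offers. Calls block until the motion is done:
- robot.move_to(position, orientation): joint-space move of the TCP to a pose.
- robot.move_linear(position, rotation=None, speed=0.15): straight line of the TCP; rotation=None keeps the orientation; speed is the mean speed in m/s.
- robot.goto_joints(angles): joint-space move.
- robot.set_gripper(opening): opening from 0.0 (shut) to 1.0 (fully open); the grip force is fixed at half the most; returns when the fingers have stopped.
- robot.wait(seconds).
- robot.ik(position, orientation): joint angles nearest the present ones, or None.
- robot.sense(): the state.
- robot.read_camera(name): name is "scene" or "top"; returns a dict with "image" (400x640x3 uint8, red, green, blue), "z_map" (400x640 float32, m along the optical axis (not along the pixel's ray), 0 where there is no reading), "fx", "fy", "cx", "cy" (pixels), "rvec" (rotation vector, rad) and "tvec" (3), from world to camera coordinates, as OpenCV has them. Camera axes: x right, y down, z forward; pixel columns grow to the right and rows downward; lengths in m; the calibration is good to about 2 mm. A picture is of the moment at which its call begins.
A pose or a line that the arm cannot do raises robot.MotionError and nothing moves.
- robot.hand_in(): hands the job in; it is judged then, once.
The state is a dict: "t": time; "q": joint angles; "joint_vel": joint speeds; "effort": joint torques, N m; "ee_pos": TCP position; "tool_rot": TCP orientation; "wrist_force": force on the tool from outside, world axes, zero at the start; "torque": the same for the moment, N m; "width": opening from 0.0 (shut) to 1.0 (fully open); "finger_force": force on a finger pad.
Only numpy, scipy, OpenCV 4.12 (cv2) and the standard library are available. Lean on these libraries where they do the work, as an engineer would, in place of code of your own. Each camera call takes 0.05 s, during which the arm holds its last target. There are 200 camera calls.

## Working session

There is one attempt and no reset: what is moved stays moved. The work goes in short steps, each a Python script; the robot and the scene stay as the last script left them, time stands still between calls to the robot, and variables do not carry over. Pictures are saved under pics/ and viewed, at most 10 in all, crops included, and the job is handed in when it is done.

```bash
mkdir -p pics; cat > h.py <<'E'
import numpy as np, cv2
from workcell import robot
def grab(n):
    c=robot.read_camera(n); R=cv2.Rodrigues(np.array(c["rvec"],float))[0]; t=np.array(c["tvec"],float).ravel()
    z=c["z_map"].astype(float); v,u=np.mgrid[:400,:640]
    P=np.stack([(u-c["cx"])/c["fx"]*z,(v-c["cy"])/c["fy"]*z,z],-1)
    W=(P-t)@R; W[z==0]=np.nan
    return c["image"],W
E
python3 - <<'E'
from h import *
for n in("scene","top"):
    im,W=grab(n); cv2.imwrite(f"pics/{n}.png",im[:,:,::-1]); np.save(n+"W.npy",W); np.save(n+"I.npy",im)
    hsv=cv2.cvtColor(im,cv2.COLOR_RGB2HSV).astype(int)
    m=((hsv[...,0]<8)|(hsv[...,0]>172))&(hsv[...,1]>150)&(hsv[...,2]>60)
    k,l,s,c=cv2.connectedComponentsWithStats(m.astype(np.uint8))
    for i in range(1,k):
        if s[i,4]>15: print(n,s[i],np.nanmedian(W[l==i],0),np.nanmax(W[l==i],0))
s=robot.sense();print(s["t"],s["ee_pos"],s["tool_rot"],s["wrist_force"])
E
```

```text
scene [306   0   6  11  24] [1.26733018 0.98258002 0.236898  ] [1.28674929 0.99124477 0.25257892]
scene [403   0 105  53 469] [1.48138381 0.44883845 0.25341819] [1.83155636 0.47144427 0.25981686]
scene [274  54   7  10  43] [1.17800944 1.08967373 0.00711796] [1.20140241 1.14999405 0.06543502]
scene [357 184  17  17 233] [ 0.51210717 -0.10842839  0.3072653 ] [0.79132895 0.19477037 0.31782523]
scene [431 269   9  11  65] [ 0.62917848 -0.21786468  0.08057653] [ 0.6715632  -0.17994067  0.09772086]
top [31 28 11  8 58] [1.17836226 1.09377211 0.01014565] [1.20309914 1.14241734 0.02295578]
top [425 161   5   8  17] [ 0.71589535 -0.29663599  0.00680603] [ 0.72988924 -0.29041922  0.01410816]
top [405 181   5   5  17] [ 0.63032131 -0.21394197  0.08590286] [ 0.65767471 -0.20872929  0.10488232]
top [373 199  14  13 144] [ 0.51846279 -0.10102675  0.30957976] [ 0.58369678 -0.08435765  0.31806289]
0.1 [0.22926831 0.58110192 0.20375284] [-5.77915779e-05  1.86780784e-01  9.82401489e-01 -4.99326735e-04] [ 0.16126297 -0.21215039  0.00197536]
```

View pics/scene.png

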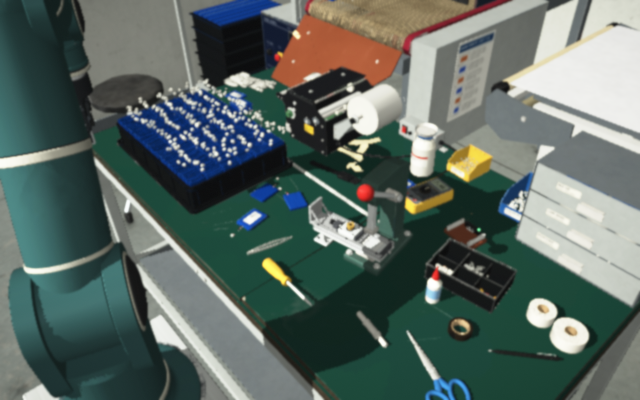

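View pics/top.png

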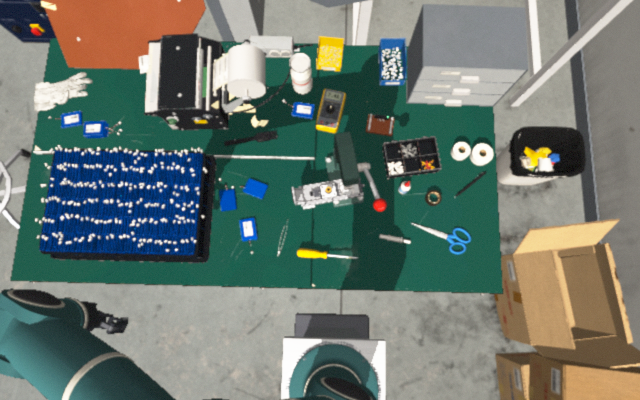

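The scene shows the press with its red ball at (365,192) and the nest out to the left with its plate at (318,210). In the top view the ball is at (380,206) and the nest spans (295..360,190). Next I'll measure both closely.

```bash
python3 - <<'E'
from h import *
from scipy.optimize import least_squares
sI,sW,tI,tW=[np.load(f) for f in("sceneI.npy","sceneW.npy","topI.npy","topW.npy")]
a=cv2.resize(tI[140:225,280:400],None,fx=5,fy=5,interpolation=cv2.INTER_CUBIC)
b=cv2.resize(sI[175:280,295:420],None,fx=5,fy=5,interpolation=cv2.INTER_CUBIC)
cv2.imwrite("pics/c1.png",a[:,:,::-1]);cv2.imwrite("pics/c2.png",b[:,:,::-1])
# ball sphere fit
for I,W,r in((sI,sW,(184,201,357,374)),(tI,tW,(199,212,373,387))):
    hsv=cv2.cvtColor(I,cv2.COLOR_RGB2HSV).astype(int)
    m=((hsv[...,0]<8)|(hsv[...,0]>172))&(hsv[...,1]>150); m=cv2.erode(m.astype(np.uint8),np.ones((3,3)))>0
    mm=np.zeros_like(m);mm[r[0]:r[1],r[2]:r[3]]=1
    P=W[m&mm];P=P[np.isfinite(P[:,0])]
    s=least_squares(lambda c:np.linalg.norm(P-c,axis=1)-.0165,np.median(P,0)-[0,0,.01],loss='soft_l1',f_scale=.002)
    print("ball",s.x,len(P),np.abs(s.fun).mean())
# head top z 0.245, points
for n,W in(("s",sW),("t",tW)):
    x,y,z=W[...,0],W[...,1],W[...,2]
    near=(np.hypot(x-.6,y+.02)<.25)
    for lo,hi in((.235,.25),(.09,.105)):
        m=(near&(z>lo)&(z<hi)).astype(np.uint8);k,l,s,c=cv2.connectedComponentsWithStats(m)
        for i in range(1,k):
            if s[i,4]>8:
                P=W[l==i][:,:2]; print(n,lo,s[i],P.mean(0),cv2.minAreaRect((P*1000).astype(np.float32)))
E
```

```text
ball [ 0.51948317 -0.10120671  0.29961949] 169 0.0011815044650205521
ball [ 0.52028821 -0.09998988  0.29791117] 94 0.0011518726874946818
s 0.235 [361 156  46  35 720] [ 0.65211422 -0.02532772] ((663.09619140625, -19.470035552978516), (134.9658966064453, 48.415340423583984), 11.301240921020508)
s 0.235 [382 192   8   6  25] [ 0.59831041 -0.08739327] ((597.322509765625, -86.84064483642578), (33.72123718261719, 6.401329040527344), 16.935958862304688)
s 0.09 [309 197  13  13  68] [0.58425659 0.13580254] ((586.2672119140625, 137.34132385253906), (49.230735778808594, 9.554105758666992), 12.799857139587402)
s 0.09 [380 205  26  14 119] [ 0.69973362 -0.02079261] ((706.0637817382812, -23.612590789794922), (34.53657913208008, 65.69080352783203), 61.069671630859375)
s 0.09 [364 226  15   9  88] [ 0.61499711 -0.03256141] ((619.7767333984375, -27.968704223632812), (29.30643653869629, 27.83586311340332), 13.41567325592041)
s 0.09 [435 267   4   6  14] [ 0.6301204  -0.21652393] ((629.8888549804688, -216.56495666503906), (3.788198232650757, 5.627695560455322), 13.0833740234375)
t 0.235 [336 135  23  47 718] [ 0.65833554 -0.01871553] ((664.1737670898438, -17.927570343017578), (133.92666625976562, 45.83333969116211), 11.207493782043457)
t 0.235 [366 174   7   8  26] [ 0.60625538 -0.07937327] ((606.0266723632812, -80.18485260009766), (21.964502334594727, 11.396163940429688), 13.452771186828613)
t 0.09 [343 185   9   5  26] [ 0.61187919 -0.02727984] ((612.0584106445312, -27.39627456665039), (11.701282501220703, 25.028682708740234), 1.5456712245941162)
t 0.09 [291 186   5  16  42] [0.58660341 0.13943046] ((586.7100830078125, 139.61801147460938), (47.70446014404297, 8.321419715881348), 11.838146209716797)
```

View pics/c1.png

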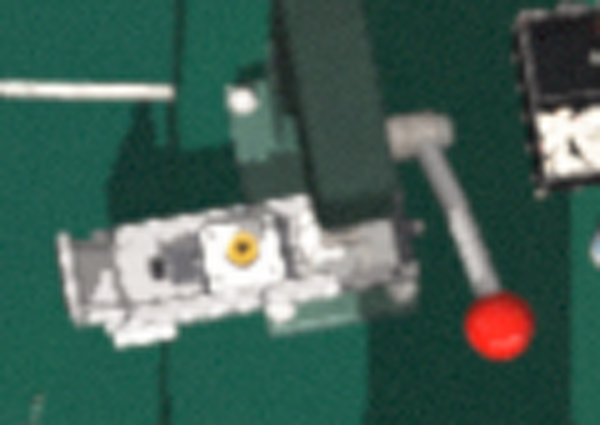

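View pics/c2.png

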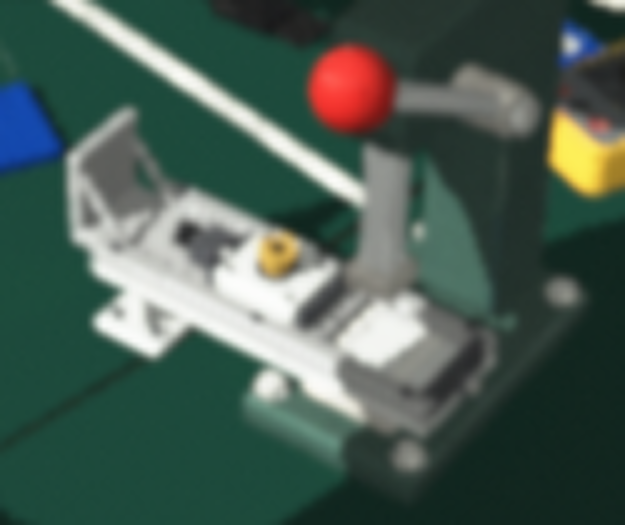

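The crops show the nest's upright plate at the left end (top crop x≈65..75), the brass bush at (243,248) in the top crop, and the ball at (500,325). The ball's height of 0.299 m matches. The yaw is about 11.4° from both the head and the plate. I'll shut the gripper and move to just in front of the pad.

```bash
cat >> h.py <<'E'
yaw=np.deg2rad(11.4); X=np.array([np.cos(yaw),np.sin(yaw),0]); Y=np.array([-np.sin(yaw),np.cos(yaw),0]); Zv=np.array([0,0,1.])
BALL=np.array([.520,-.1005,.299])
def down(deg): a=np.deg2rad(deg)/2; return [0,np.cos(a),np.sin(a),0]   # tool down, tool x at deg
def S(): s=robot.sense(); return s["t"],np.array(s["ee_pos"]),np.array(s["wrist_force"])
E
python3 - <<'E'
from h import *
tW=np.load("topW.npy"); b=np.nanmedian(tW[187:193,326:332].reshape(-1,3),0)
foot=np.array([.6198,-.028,0]); print("bush",b,"rel foot X,Y",(b-foot)@X,(b-foot)@Y)
plate=np.array([.5866,.1390,0]); p=plate+.058*Y
for d in(101.4,-78.6):
  for q in(p+[0,0,.25],p+[0,0,.074],BALL+[0,0,.06],BALL-.03*X-[0,0,.12]):
    j=robot.ik(q,down(d)); print(d,None if j is None else np.round(j,2))
E
```

```text
bush [0.60819721 0.02966498 0.07702757] rel foot X,Y 2.4029932329634546e-05 0.0588206944422155
101.4 [-0.7   0.37  0.42  1.62 -0.16  1.19 -0.05]
101.4 [-0.68  0.57  0.4   1.77 -0.28  0.86  0.05]
101.4 [-0.58  0.17  0.82  1.65 -0.13  1.37  0.46]
101.4 [-0.56  0.31  0.85  1.96 -0.27  0.99  0.62]
-78.6 [ 0.38  0.56 -1.08  1.58  0.51  1.31  2.56]
-78.6 [ 0.37  0.82 -1.09  1.74  0.81  1.11  2.35]
-78.6 [-0.78  0.22  1.08  1.66 -0.2   1.38 -2.61]
-78.6 [-0.73  0.39  1.09  1.97 -0.41  1.02 -2.39]
```

```bash
python3 - <<'E'
from h import *
robot.set_gripper(0.0)
p=np.array([.5866,.1390,0])+.050*Y; q=down(101.4)
robot.move_to(p+[0,0,.25],q); robot.move_linear(p+[0,0,.076],speed=.15)
f0=np.mean([S()[2] for _ in range(3)],0); print(S(),f0)
d=0.;step=.006
while d<.115:
    d+=step; robot.move_linear(p+[0,0,.076]-d*Y,speed=.05)
    t,e,f=S(); F=(f-f0)@Y; print(round(t,2),round(d,4),round((e-p)@Y*-1,4),np.round(F,2),np.round(f-f0,1))
    if d>.07: step=.0025
    if F>10: break
im,W=grab("top");cv2.imwrite("pics/push.png",cv2.resize(im[140:225,280:400],None,fx=5,fy=5,interpolation=cv2.INTER_CUBIC)[:,:,::-1])
E
```

```text
(4.0833, array([0.57720029, 0.18816378, 0.0768251 ]), array([0.36878447, 0.11481537, 0.50296961])) [0.36878447 0.11481537 0.50296961]
4.35 0.006 0.0066 -0.04 [-1.2 -0.3  0.1]
4.62 0.012 0.0125 -0.1 [ 0.1 -0.1 -0.8]
4.88 0.018 0.0185 0.3 [-1.   0.1  0.3]
5.15 0.024 0.0245 -0.18 [ 0.2 -0.1 -1. ]
5.42 0.03 0.0305 0.19 [ 0.4  0.3 -0.8]
5.68 0.036 0.0365 0.12 [-0.6  0.  -0.6]
5.95 0.042 0.0425 0.34 [-1.4  0.1 -0.6]
6.22 0.048 0.0485 0.09 [-0.2  0.  -0.7]
6.48 0.054 0.0544 0.71 [-0.4  0.6 -0.6]
6.75 0.06 0.0605 -0.08 [ 0.3 -0.  -1. ]
7.02 0.066 0.0665 0.67 [-1.2  0.4  0. ]
7.28 0.072 0.0724 -0.46 [-0.7 -0.6 -0.3]
7.53 0.0745 0.0746 1.26 [-0.5  1.2 -1.7]
7.78 0.077 0.0772 -0.08 [-0.7 -0.2  0.7]
8.03 0.0795 0.0797 0.23 [-0.6  0.1 -0.8]
8.28 0.082 0.0822 0.09 [-0.3  0.  -0.8]
8.53 0.0845 0.0847 0.06 [0.2 0.1 0.1]
8.78 0.087 0.0872 -0.28 [ 0.2 -0.2 -0.6]
9.03 0.0895 0.0897 -0.79 [ 0.8 -0.6 -0.8]
9.28 0.092 0.0922 0.38 [ 0.1  0.4 -0.8]
9.53 0.0945 0.0947 -1.03 [-1.1 -1.3  0.1]
9.78 0.097 0.0972 0.27 [-0.   0.3 -1.2]
10.03 0.0995 0.0997 1.09 [ 0.   1.1 -1.1]
10.28 0.102 0.1022 0.4 [-0.7  0.3 -1.1]
10.53 0.1045 0.1047 0.13 [-0.5  0.  -0.3]
10.78 0.107 0.1072 -0.82 [ 0.2 -0.8 -0.5]
11.03 0.1095 0.1097 -0.57 [ 0.3 -0.5  0.1]
11.28 0.112 0.1122 0.04 [-0.6 -0.1 -0.7]
11.53 0.1145 0.1147 0.51 [-1.   0.3 -0.5]
11.78 0.117 0.1172 0.27 [-1.1  0.   0.4]
```

View pics/push.png

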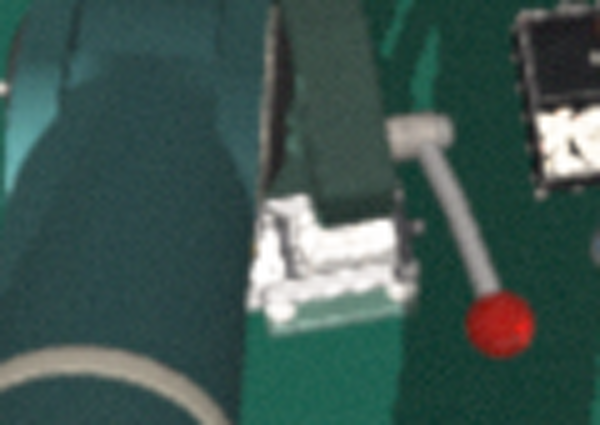

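The top view now shows the arm covering the nest, and no force was felt. I'll look from the scene camera.

```bash
python3 - <<'E'
from h import *
im,W=grab("scene");cv2.imwrite("pics/push2.png",cv2.resize(im[140:280,280:430],None,fx=4,fy=4,interpolation=cv2.INTER_CUBIC)[:,:,::-1])
print(S(),robot.sense()["width"])
E
```

```text
(11.8833, array([0.59984205, 0.07333026, 0.07599293]), array([ 0.59980729,  0.39062626, -0.85798293])) 0.0008888258905828658
```

View pics/push2.png

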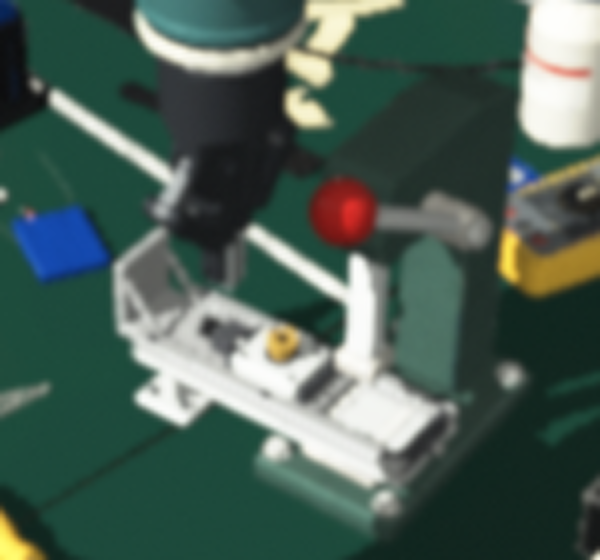

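The picture shows the nest still out, with its plate at (145,265), and the fingertip at (228,285), apparently inside the plate. I'll check the measured tip and plate positions against the reported TCP.

```bash
python3 - <<'E'
from h import *
c=robot.read_camera("scene"); im,W=grab("scene")
def pr(p): return cv2.projectPoints(np.array([p],float),np.array(c["rvec"],float),np.array(c["tvec"],float),np.array([[c["fx"],0,c["cx"]],[0,c["fy"],c["cy"]],[0,0,1.]]),None)[0].ravel()
e=S()[1]; u=pr(e); print("tcp px",u,"crop",(u-[280,140])*4)
print("plate top px crop",(pr([.5866,.139,.099])-[280,140])*4)
for v,uu in((285,228),(270,228),(250,232),(200,210),(260,140),(245,160),(262,122)):
    print((uu,v),np.round(W[140+v//4,280+uu//4],3))
E
```

```text
tcp px [336.03405748 218.13598914] crop [224.13622993 312.54395658]
plate top px crop [138.83190485 243.96599336]
(228, 285) [0.595 0.064 0.107]
(228, 270) [0.596 0.065 0.119]
(232, 250) [0.596 0.062 0.136]
(210, 200) [0.578 0.062 0.182]
(140, 260) [0.584 0.135 0.09 ]
(160, 245) [0.606 0.141 0.087]
(122, 262) [0.569 0.137 0.097]
```

```bash
python3 - <<'E'
from h import *
im,W=grab("scene"); 
for r in range(206,222): print(r,*[("%.3f,%.3f,%.3f"%tuple(W[r,cc])) for cc in (333,335,337,339)], im[r,336])
e=S()[1]; robot.move_linear([e[0],e[1],.20]); robot.move_linear(np.array([.5866,.139,.2])+.085*Y)
im,W=grab("scene"); e=S()[1]; print(e)
d=np.hypot(W[...,0]-e[0],W[...,1]-e[1])
m=(d<.03)&(W[...,2]>.1); P=W[m]; i=np.argsort(P[:,2])[:12]; print(np.round(P[i],3))
E
```

```text
206 0.587,0.070,0.124 0.591,0.067,0.124 0.598,0.067,0.120 0.602,0.065,0.119 [71 74 74]
207 0.587,0.070,0.121 0.590,0.066,0.122 0.594,0.064,0.121 0.601,0.063,0.117 [71 74 73]
208 0.587,0.070,0.118 0.590,0.066,0.119 0.594,0.064,0.118 0.601,0.063,0.114 [72 75 75]
209 0.587,0.070,0.114 0.590,0.066,0.115 0.593,0.062,0.116 0.600,0.063,0.112 [75 79 78]
210 0.587,0.070,0.112 0.589,0.065,0.114 0.596,0.065,0.110 0.602,0.065,0.107 [85 92 89]
211 0.675,0.170,-0.003 0.594,0.071,0.104 0.593,0.063,0.109 0.690,0.162,-0.007 [ 94 109 103]
212 0.670,0.164,0.000 0.676,0.162,-0.002 0.680,0.159,-0.003 0.683,0.154,-0.001 [ 88 112 103]
213 0.624,0.112,0.055 0.670,0.156,0.001 0.679,0.158,-0.005 0.681,0.152,-0.003 [ 94 118 108]
214 0.621,0.108,0.056 0.623,0.103,0.058 0.672,0.150,0.001 0.681,0.151,-0.005 [139 151 143]
215 0.617,0.104,0.057 0.621,0.101,0.056 0.627,0.100,0.054 0.675,0.145,-0.002 [181 186 180]
216 0.616,0.103,0.055 0.619,0.099,0.056 0.625,0.098,0.053 0.624,0.089,0.059 [203 205 200]
217 0.616,0.103,0.051 0.617,0.096,0.056 0.622,0.094,0.054 0.622,0.087,0.058 [210 212 207]
218 0.614,0.101,0.051 0.615,0.095,0.054 0.619,0.091,0.054 0.623,0.088,0.054 [201 204 199]
219 0.600,0.085,0.066 0.613,0.091,0.054 0.619,0.091,0.050 0.617,0.082,0.058 [179 181 177]
220 0.598,0.083,0.065 0.613,0.092,0.050 0.606,0.076,0.064 0.611,0.075,0.062 [144 146 143]
221 0.598,0.082,0.062 0.599,0.077,0.065 0.601,0.072,0.067 0.610,0.073,0.061 [109 110 110]
[0.57011045 0.22116733 0.20002815]
[[0.563 0.23  0.228]
 [0.564 0.215 0.229]
 [0.562 0.22  0.23 ]
 [0.566 0.217 0.23 ]
 [0.569 0.213 0.23 ]
 [0.564 0.211 0.23 ]
 [0.575 0.212 0.231]
 [0.562 0.216 0.232]
 [0.571 0.211 0.233]
 [0.575 0.213 0.233]
 [0.563 0.21  0.235]
 [0.562 0.216 0.235]]
```

The depth map shows the real fingertip about 28 mm above the reported TCP, so it passed over the 99 mm plate. I'll allow for that and push again.

```bash
python3 - <<'E'
from h import *
p=np.array([.5866,.1390,.052])+.045*Y
robot.move_linear(p+[0,0,.148]); robot.move_linear(p)
f0=np.mean([S()[2] for _ in range(5)],0); print(S()[0])
d=0.;step=.01
while d<.115:
    d+=step; robot.move_linear(p-d*Y,speed=.06)
    t,e,f=S(); F=(f-f0)@Y; print(round(t,2),round(d,4),round((e-p)@Y*-1,4),np.round(f-f0,1))
    if d>.019: step=.006
    if d>.075: step=.0025
    if F>9 or (d<.02 and F>5): break
im,W=grab("scene");cv2.imwrite("pics/push3.png",cv2.resize(im[140:280,280:430],None,fx=4,fy=4,interpolation=cv2.INTER_CUBIC)[:,:,::-1])
E
```

```text
15.775
16.09 0.01 0.0107 [ 0.3  0.1 -0.1]
16.41 0.02 0.0206 [ 0.   1.  -0.2]
16.66 0.026 0.0265 [-0.2  0.2 -0.6]
16.91 0.032 0.0324 [-0.2  0.6 -0.5]
17.16 0.038 0.0383 [-0.1  0.5 -0.6]
17.41 0.044 0.0443 [-0.6  1.2 -0.1]
17.66 0.05 0.0504 [0.3 0.7 0.3]
17.91 0.056 0.0565 [ 0.   0.  -0.2]
18.16 0.062 0.0625 [-0.3  0.6 -0.2]
18.41 0.068 0.0684 [-0.1  0.2 -0.9]
18.66 0.074 0.0744 [-0.3  0.6 -0.1]
18.91 0.08 0.0804 [ 1.   1.  -1.2]
19.16 0.0825 0.0827 [-0.2 -0.2 -0.1]
19.41 0.085 0.0852 [ 1.1  0.3 -0.2]
19.66 0.0875 0.0878 [ 0.6  0.1 -1.2]
19.91 0.09 0.0903 [0.3 0.5 0.1]
20.16 0.0925 0.0911 [-1.9  8.7  1.5]
20.41 0.095 0.0911 [-6.1 18.7  5.1]
```

View pics/push3.png

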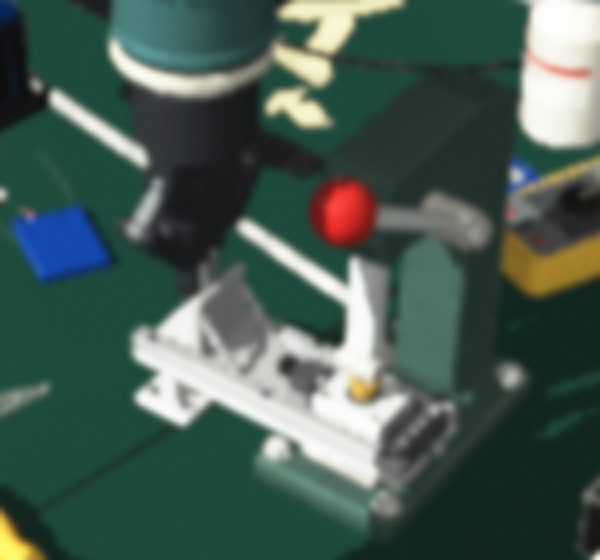

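The nest is home: the finger stopped hard at 91 mm and the bush sits under the ram at crop (362,388). Next is the ball. I'll touch it from above and follow its arc, watching the force.

```bash
cat >> h.py <<'E'
r,a0=.1615,np.arctan2(94.5,131)
OFF=np.array([0,0,.0165-.028])
def arc(th): return BALL+OFF+r*((np.cos(a0)-np.cos(a0-th))*X+(np.sin(a0-th)-np.sin(a0))*Zv)
E
python3 - <<'E'
from h import *
e=S()[1]; robot.move_linear(e+.02*Y,speed=.1); robot.move_linear(e+.04*Y+[0,0,.30],speed=.3)
robot.move_to(arc(0)+[0,0,.05],down(101.4)); robot.move_linear(arc(0)+[0,0,.006],speed=.1)
robot.wait(.2); f0=np.mean([S()[2] for _ in range(5)],0); np.save("f0.npy",f0); print(S()[0],f0)
for dz in(.003,.001,-.001,-.003,-.005):
    robot.move_linear(arc(0)+[0,0,dz],speed=.03); t,e,f=S(); print(round(t,2),dz,np.round(e-arc(0),4),np.round(f-f0,1))
    if f[2]-f0[2]>1.5:break
im,W=grab("scene");cv2.imwrite("pics/ball.png",cv2.resize(im[140:280,280:430],None,fx=4,fy=4,interpolation=cv2.INTER_CUBIC)[:,:,::-1])
E
```

```text
23.75 [-0.30135395 -0.02360169  0.2834384 ]
24.0 0.003 [-0.0001 -0.      0.0029] [ 0.4 -0.5 -0.3]
24.25 0.001 [ 0.    -0.     0.001] [ 0.2 -0.1 -0.2]
24.5 -0.001 [-0.0001 -0.0001 -0.001 ] [-1.7 -1.6  3.8]
```

View pics/ball.png

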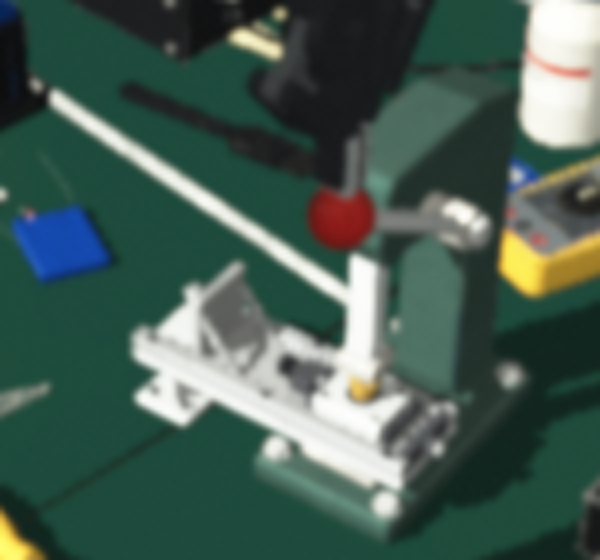

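The fingertip rests on top of the ball at crop (345,195), with 3.8 N of contact force as expected from the spring. I'll press along the arc.

```bash
python3 - <<'E'
from h import *
f0=np.load("f0.npy"); th=0.; hist=[]
while th<.80:
    th+= .04 if th<.63 else (.008 if th<.69 else .004)
    robot.move_linear(arc(th)-[0,0,.001],speed=.06)
    t,e,f=S(); f=f-f0; print(round(t,2),round(th,3),np.round((e-arc(th))*1e3,1),np.round(f,1)); 
    if f[2]>(15.5 if th>.66 else 18) or np.hypot(f[0],f[1])>14 or (th>.1 and f[2]<.8): break
E
```

```text
24.81 0.04 [-0.1 -0.1 -1. ] [-3.2 -0.9  5. ]
25.07 0.08 [ 0.1 -0.1 -0.8] [-2.3 -1.2  4.4]
25.32 0.12 [ 0.2 -0.  -0.8] [-2.2 -2.3  3.2]
25.58 0.16 [ 0.2  0.  -0.8] [-1.3 -1.6  3.1]
25.84 0.2 [ 0.3  0.1 -0.8] [ 0.1 -0.8  1.7]
26.1 0.24 [ 0.2  0.1 -0.8] [ 0.7 -0.8  2.8]
26.36 0.28 [ 0.1  0.1 -0.9] [ 0.1 -0.4  2.2]
26.62 0.32 [ 0.1  0.1 -0.9] [-1.1 -0.4  2.4]
26.88 0.36 [ 0.1  0.  -0.8] [ 0.4 -1.2  2.2]
27.13 0.4 [ 0.3 -0.1 -0.5] [-2.7 -0.   8.8]
27.39 0.44 [ 0.4 -0.2 -0.4] [-1.7 -1.2  9.2]
27.65 0.48 [ 0.3 -0.3 -0.4] [-1.8 -1.4  9.1]
27.91 0.52 [ 0.3 -0.4 -0.5] [-2.3 -2.5  8.4]
28.17 0.56 [ 0.2 -0.4 -0.5] [-1.9 -2.7  9.6]
28.43 0.6 [ 0.2 -0.5 -0.5] [-3.  -2.6  8.5]
28.68 0.64 [ 0.2 -0.5 -0.5] [-3.3 -3.6  8.8]
28.93 0.648 [ 0.2 -0.5 -0.4] [-4.6 -3.5 10.1]
29.18 0.656 [ 0.1 -0.5 -0.4] [-5.1 -4.1 10.7]
29.43 0.664 [-0.  -0.6 -0.4] [-5.4 -4.3 10.3]
29.68 0.672 [-0.2 -0.6 -0.5] [-5.7 -3.  10.5]
29.93 0.68 [-0.2 -0.6 -0.5] [-6.2 -2.8 11.4]
30.18 0.688 [-0.1 -0.6 -0.5] [-5.7 -2.9  9.8]
30.43 0.696 [-0.2 -0.5 -0.5] [-5.5 -3.7  9.4]
30.68 0.7 [-0.2 -0.5 -0.5] [-4.9 -3.2  9.5]
30.93 0.704 [-0.3 -0.6 -0.5] [-6.7 -3.5  9.3]
31.18 0.708 [-0.2 -0.5 -0.5] [-5.8 -4.2 10.5]
31.43 0.712 [-0.2 -0.5 -0.5] [-6.9 -2.9  9.8]
31.68 0.716 [-0.2 -0.5 -0.5] [-6.3 -3.   9.5]
31.93 0.72 [-0.3 -0.5 -0.5] [-7.7 -2.4  9.6]
32.18 0.724 [-0.2 -0.5 -0.5] [-6.2 -2.6 10.3]
32.43 0.728 [-0.3 -0.5 -0.5] [-6.1 -4.3 10.7]
32.68 0.732 [-0.2 -0.5 -0.5] [-7.1 -2.9  9.4]
32.93 0.736 [-0.3 -0.5 -0.5] [-6.5 -2.7  9.1]
33.18 0.74 [-0.3 -0.5 -0.6] [-7.3 -2.6 10.3]
33.43 0.744 [-0.4 -0.5 -0.6] [-7.4 -2.8 10.4]
33.68 0.748 [-0.4 -0.5 -0.5] [-9.  -2.7 13. ]
33.93 0.752 [-0.5 -0.5 -0.5] [-8.2 -3.4 13. ]
34.18 0.756 [-0.5 -0.6 -0.4] [-9.7 -3.6 13.3]
34.43 0.76 [-0.5 -0.5 -0.4] [-11.   -2.7  15. ]
34.68 0.764 [-0.6 -0.6 -0.4] [-10.1  -2.3  16.5]
```

The force climbs steadily beyond 0.744 rad, so the bush is seated. Now I'll let the lever up slowly under the finger.

```bash
python3 - <<'E'
from h import *
f0=np.load("f0.npy"); th=.764
while th>0.001:
    th=max(0,th-.03)
    robot.move_linear(arc(th)-[0,0,.001],speed=.04)
    t,e,f=S(); print(round(t,2),round(th,3),np.round((e-arc(th))*1e3,1),np.round(f-f0,1))
E
```

```text
34.96 0.734 [ 0.1 -0.3 -0.4] [-1.7 -2.5  6.2]
35.23 0.704 [ 0.3 -0.  -0.6] [-0.2 -2.4  2.8]
35.51 0.674 [ 0.1  0.2 -0.7] [1.1 1.2 3.5]
35.78 0.644 [ 0.   0.2 -0.8] [0.6 0.5 3.5]
36.06 0.614 [-0.   0.  -0.8] [-0.2  1.6  3.3]
36.33 0.584 [ 0.1 -0.  -0.8] [0.3 1.3 2.8]
36.61 0.554 [ 0.1 -0.  -0.8] [0.1 1.  2.8]
36.88 0.524 [ 0.  -0.  -0.8] [-1.3  0.6  2.9]
37.16 0.494 [ 0.1  0.  -0.8] [0.4 1.  2.9]
37.43 0.464 [ 0.1  0.  -0.8] [0.6 0.8 2.7]
37.71 0.434 [ 0.1  0.  -0.8] [-0.3  0.4  2.3]
37.98 0.404 [ 0.1  0.  -0.8] [-1.   0.6  2.6]
38.26 0.374 [ 0.1  0.  -0.8] [1.5 0.9 2.3]
38.53 0.344 [ 0.1  0.  -0.8] [0.1 1.5 2.6]
38.81 0.314 [ 0.1 -0.  -0.8] [0.2 0.7 1.9]
39.08 0.284 [ 0.1  0.  -0.8] [0.1 0.4 2. ]
39.36 0.254 [ 0.1 -0.  -0.8] [0.  1.  3.1]
39.63 0.224 [ 0.1  0.  -0.8] [0.7 1.2 2.6]
39.91 0.194 [ 0.1  0.  -0.8] [-0.2  0.7  2.9]
40.18 0.164 [ 0.2 -0.  -0.8] [-0.9  0.4  2. ]
40.46 0.134 [ 0.2  0.  -0.8] [0.6 0.8 2.5]
40.73 0.104 [ 0.2  0.  -0.8] [-0.6  1.1  3.5]
41.01 0.074 [ 0.2  0.  -0.8] [-0.  -0.4  2.5]
41.28 0.044 [ 0.2  0.  -0.8] [0.5 1.1 2.1]
41.56 0.014 [ 0.2  0.  -0.8] [1.3 0.4 2. ]
41.81 0 [ 0.1  0.  -0.9] [0.7 0.4 2.6]
```

```bash
python3 - <<'E'
from h import *
f0=np.load("f0.npy")
for dz in(0,.001,.002,.004): robot.move_linear(arc(0)+[0,0,dz],speed=.01); print(np.round(S()[2]-f0,1))
robot.move_linear(arc(0)+[0,0,.09],speed=.1)
robot.move_linear(arc(0)+[-.05,.0,.12],speed=.15)
im,W=grab("scene");print(S()[0])
hsv=cv2.cvtColor(im,cv2.COLOR_RGB2HSV).astype(int)
m=((hsv[...,0]<8)|(hsv[...,0]>172))&(hsv[...,1]>150);m[:180]=0;m[205:]=0;m[:,:350]=0;m[:,380:]=0
v,u=np.nonzero(m);print("ball px",u.mean(),v.mean(),np.nanmedian(W[m],0))
print(np.nanmedian(W[234:240,366:374].reshape(-1,3),0))
np.save("fW.npy",W)
cv2.imwrite("pics/fin.png",cv2.resize(im[180:270,300:420],None,fx=6,fy=6,interpolation=cv2.INTER_CUBIC)[:,:,::-1])
E
```

```text
[1.8 1.4 1.1]
[1.  0.3 0.6]
[ 0.7 -0.6 -0.9]
[ 0.   0.9 -0.8]
44.5083
ball px 364.5981308411215 192.51869158878506 [ 0.51143916 -0.1075802   0.30687311]
[ 0.61799221 -0.02719839  0.06892976]
```

View pics/fin.png

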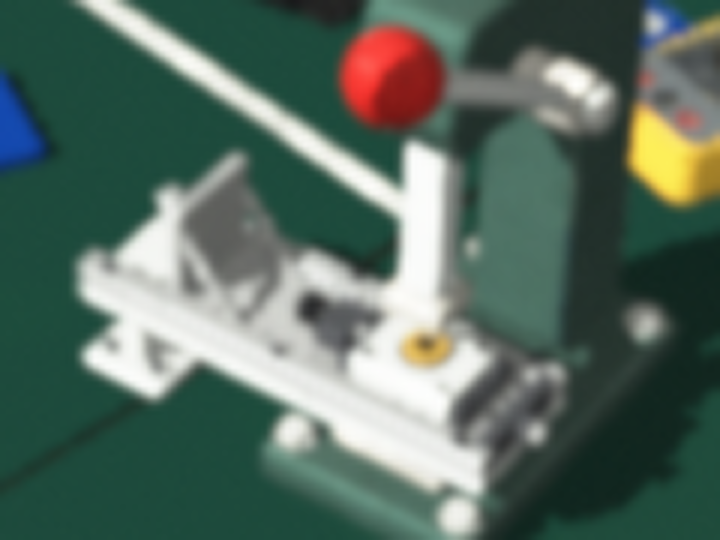

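The bush at (427,347) sits flat on the block with its top at z ≈ 69 mm, which is the seated height. The ball is back at its starting pixel, the nest is home, and the robot is clear, so I'm handing in.

```bash
python3 -c "
from h import *
print(robot.hand_in())"
```

```text
the job is handed in; nothing more can be done
None
```

The job is handed in: the nest was pushed home to its stop, the bush is seated (collar top measured at about 69 mm), and the lever came all the way back up under the finger; my first push passed over the plate and touched nothing, because the real fingertip was 28 mm above the reported TCP.

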